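# Shut a tool case and snap its catch

## Task

Push the lid of the tool case fully shut first, then push the catch lever on its front down past its dead point until it snaps flat against the case and locks. Only push with the fingers: lift nothing, do not throw the lid wide open, and leave the things standing around the case where they are.

Things in the scene. Friction and masses are not known exactly. Their poses are not given: they have to be found in the camera images.
- case: dark grey plastic tool case, heavy, fixed to the table; with the lid shut it is 180 deep (its x axis), 320 wide (its y axis), 130 high. Origin: centre of its underside, z up. +x points to its front, the face with the catch, which looks away from the robot (within 0.45 rad); the lid's hinge line runs along y at x = -90, z = 100
- lid (a joint): angle of the grey-beige lid about the hinge line at the case's back: 0 = shut, grows as the front edge rises; starts half open (0.45 to 0.95). The hinge is stiff: the lid stays where it is left and takes some 1 to 4 N at the front edge to push down. A black carry handle stands 27 above the lid's top, along y, 70 from the hinge line and 134 long
- lid_edge (a point): point on the lid's top face, in the middle of its width, 12 behind its front edge: 168 from the hinge line and 30 above the lid's underside (z = 130 in the case's frame when shut). Its axes are the lid's: x from hinge to front edge, z out of the lid's top. A steel keeper (26 wide) sticks out 17 from the lid's front below it
- catch (a joint): angle of the steel catch lever about catch_pivot: 0 = open, when the lever points out from the front face and 25 degrees up (it starts here); grows as the free end is pushed down; 1.90 = locked, lever hanging nearly straight down along the face. Dead point at 0.82 (lever 22 degrees below level): before it a spring drives the lever back up to open, with at most about 7 N at lever_press; beyond it the spring throws it to 1.90 by itself and holds it there
- catch_pivot (a point): axis of the lever, parallel to the case's y: at x = 104, y = 0, z = 82 in the case's frame (14 in front of the front face). Axes as the case's
- lever_press (a point): where to push: on the upper (later outer) side of the lever, mid-width, 58 from the pivot. The lever is a steel plate 42 wide, 5 thick, 73 long from the pivot, its free end a round bead. A wire loop 38 wide, 50 long, stands up from the lever 16 from the pivot and drops over the lid's keeper as the lever goes down; it weighs next to nothing
- spray: bystander: spray can, 54 across, 150 high, origin at the centre of its underside; in front of the case to one side
- jar: bystander: glass screw-top jar, 66 across, 90 high, origin at the centre of its underside; in front of the case to the other side
- tape: bystander: roll of tape lying flat, 100 across, 45 high, origin at the centre of its underside; at the side of the case
- carton: bystander: small cardboard carton 90 x 70 x 60 high, origin at the centre of its underside; at the side of the case

How it is judged:
On the way, in this order (a step that is already met when the one before it is completed fails the run):
1. the lid is shut while the catch is still open (value of joint lid below 0.03 rad and value of joint catch below 0.7 rad), for 0.2 s.
2. the catch is locked with the lid shut (value of joint lid below 0.03 rad and value of joint catch above 1.8 rad), for 0.3 s.
At the end, for the whole second after the job is handed in: the lid is shut (within 0.03 rad, 5 mm at its front edge) and the catch lever is locked (beyond 1.80 rad of 1.90), at rest (all of step 2 and velocity of joint catch between -0.1 and 0.1 rad/s); the robot touches nothing.
It fails at once if the catch is thrown over before the lid is shut (value of joint catch above 0.82 rad and value of joint lid above 0.05 rad).
It fails at once if the lid is lifted wide open (value of joint lid above 1.05 rad).
It fails at once if a thing standing around the case is moved (over 15 mm), lifted or tipped (distance of any of spray, jar, tape, carton from where it was at the start of the episode above 0.015 m or angle between any of spray, jar, tape, carton's own z axis and vertical above 0.3 rad).
It also fails if it takes over 43 s, if anything falls off the work surface, if the arm or the gripper's body presses on something with over 40 N, if the wrist force passes 120 N, or if a joint passes its speed limit or range.

## Robot

A 7-joint arm with a two-finger parallel gripper is mounted at the origin on the work surface. World frame = base frame: x ahead of the robot, y to its left, z up, the work surface at z = 0. Lengths are in m, angles in rad, forces in N, time in s.
With the tool pointing down it reaches from about 0.425 to 0.925 m from the base axis. Payload 6.8 kg.
Tool frame: the origin (TCP) lies on the centre line of the jaws, within the pads' length; the fingertips stand bot.tip_reach ahead of it and the grasp point (between the pads) lies 3 mm ahead of it (bot.tip_reach is the distance from the TCP to the fingertips, in m); z points along the fingers, y is the line along which they close (so a half turn about z gives the same grasp; the last joint's range is limited). The gripper opens to 85 mm and grips with 20 to 120 N. Pads are 22 mm wide; open, the fingers measure 114 mm over their backs; the gripper's body (76 mm by 85 mm) begins 54 mm behind the grasp point. The pads swing forward as they close: fully open they stand 13 mm farther back than shut.
Start: joints at [-0.108, 0.477, 0.022, 1.555, -0.011, 1.109, -0.083], TCP at [0.675, 0, 0.253] pointing down, gripper open.
Joint ranges: [-2.96, 2.96], [-0.34, 2.1], [-1.41, 1.46], [0.24, 2.44], [-1.37, 4.51], [0.17, 1.92], [-2.96, 2.96]. Speed limits (rad/s): [2.39, 2.39, 3.14, 3.14, 3.14, 3.14, 3.14].

## Interface

Orientations are given as a unit quaternion [w, x, y, z].
In Python, from station import bot gives the robot as it stands.
- The arm moves only by the tool jog_arm, never from a script. Its argument "deltas" is a list of rows, each a list of 7 numbers: the shift along the world's x, y, z in m, then the turn, a rotation vector about the world's x, y, z in rad, then the opening, from 0 (shut) to 1 (fully open). In form: [[x, y, z, rx, ry, rz, grip], ...]. A call has 1 to 10 rows; each row shifts and turns the commanded pose from where the row before left it; what a row does not reach is not made up. A row lasts 1/10 s, in which the tool goes at most 50 mm and 8.59 degrees, less where a joint would pass 70% of its speed; a pose out of reach is approached as far as the arm can. A call with a gripper value outside its range is refused whole. The fingers move at their own pace and stop on an object; "newtons" is the grip in N (left out, the last holds). Time passes only in rows, so rows that do not move let the fingers close. It gives the time, the measured TCP pose, the force, the opening and the grip force at its end, in the units of the state.
- bot.get_obs(): the state, without advancing time (a new reading comes with each control period).
- bot.read_camera(name): name is "scene" or "side" or "wrist"; returns a dict with "img" (384x512x3 uint8, red, green, blue), "K" (3x3 intrinsics, pixels), "eye" and "attitude" of the camera in the world. Camera axes: x right, y down, z forward; pixel columns grow to the right and rows downward; lengths in m; the calibration is good to about 2 mm. A picture is of the moment at which its call begins. There is no depth.
- bot.hand_in(): hands the job in; it is judged then, once.
The state is a dict: "t": time; "q": joint angles; "joint_vel": joint speeds; "joint_torque": joint torques, N m; "eef_pos": TCP position; "tool_rot": TCP orientation; "contact_force": force on the tool from outside, world axes, zero at the start; "torque": the same for the moment, N m; "gripper_width": opening from 0.0 (shut) to 1.0 (fully open); "grasp_force": force on a finger pad.
Only numpy, scipy, OpenCV 4.12 (cv2) and the standard library are available. Lean on these libraries where they do the work, as an engineer would, in place of code of your own. Each camera call takes 0.05 s, during which the arm holds its last target. There are 200 camera calls.

## Working session

There is one attempt and no reset: what is moved stays moved. The work goes in short steps, Python scripts to look and compute and a tool call to move; the robot and the scene stay as the last step left them, time stands still between calls to the robot, and variables do not carry over. Pictures are saved under pics/ and viewed, at most 10 in all, crops included, and the job is handed in when it is done.

Besides the shell and the picture viewer there is one more tool, called after ">>>" as name(argument=value, ...) on one line, values as JSON. jog_arm: Moves the arm, as the interface text tells. Its arguments: {"type":"object","properties":{"deltas":{"type":"array"},"newtons":{"type":"number"}},"required":["deltas"]}

```bash
mkdir -p pics; ls; python3 - <<'E'
from station import bot
import cv2,numpy as np
for n in ("scene","side"):
    c=bot.read_camera(n); cv2.imwrite(f"pics/{n}0.png",cv2.resize(c["img"][:,:,::-1],None,fx=1.5,fy=1.5,interpolation=cv2.INTER_CUBIC))
    np.savez(f"{n}0.npz",**{k:np.array(v) for k,v in c.items()})
    print(n,c["K"],c["eye"],c["attitude"])
print(bot.tip_reach,bot.get_obs())
E
```

```text
pics
scene [[359.29545681   0.         263.63986184]
 [  0.         359.29545681 194.4098455 ]
 [  0.           0.           1.        ]] [1.17986782 0.13251827 0.80631569] [-0.23481071  0.61996974  0.69845315 -0.26956382]
side [[440.90327868   0.         256.05303231]
 [  0.         440.90327868 190.89718745]
 [  0.           0.           1.        ]] [0.24093293 0.67201742 0.88176938] [ 0.0742612  -0.20838856  0.91387488 -0.3404294 ]
0.022 {'t': 0.1, 'q': array([-0.10808737,  0.47772931,  0.02232975,  1.55638313, -0.01152071,
        1.10932266, -0.08313247]), 'joint_vel': array([ 5.56779522e-04,  1.06582130e-05,  5.83919322e-04, -3.18162574e-03,
       -1.84508121e-03,  1.29151822e-03,  1.86896526e-04]), 'joint_torque': array([ 5.69385389e-03, -5.97765398e+01,  1.61440808e+00, -2.81952703e+01,
        1.29656185e-02,  5.02699884e-03, -1.13572563e-05]), 'eef_pos': array([ 6.74477120e-01, -5.69926283e-06,  2.52401801e-01]), 'tool_rot': array([-5.69350723e-04,  7.07114711e-01,  7.07098331e-01, -6.41092804e-04]), 'contact_force': array([-0.21141768,  0.36507798,  0.35502719]), 'torque': array([ 0.03826509, -0.0224227 , -0.01645849]), 'grasp_force': 0.0, 'gripper_width': 0.9978461950886418}
```

View pics/scene0.png

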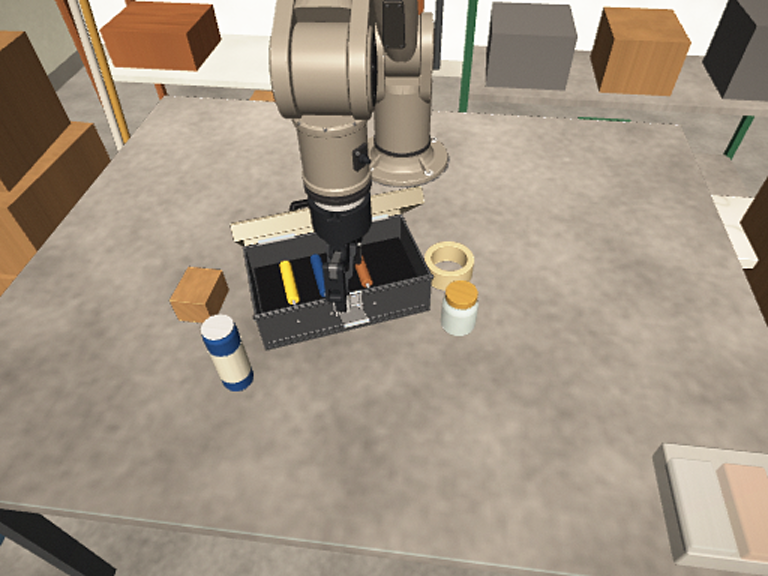

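View pics/side0.png

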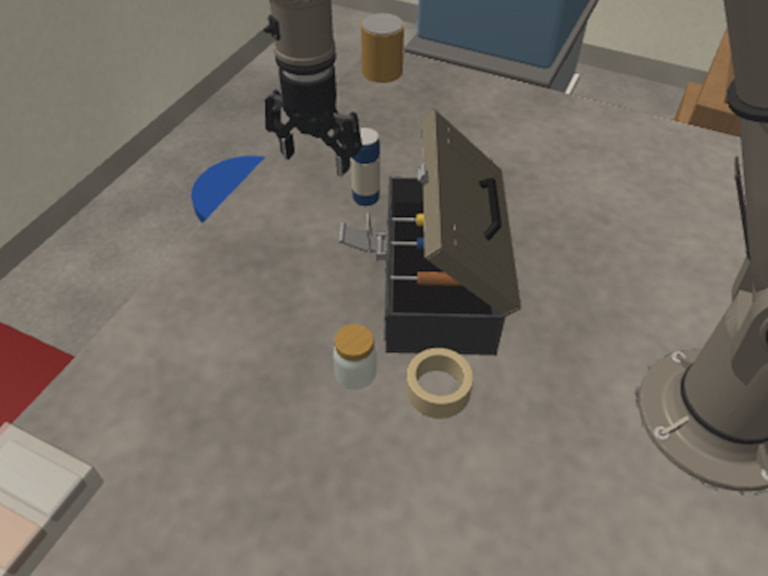

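The scene view shows the case with front-bottom corners near (266,348) and (430,310). The lever is near (353,320), with the spray can at lower left and the jar at lower right. The side view shows the lid half open: far front top corner (432,112), near front corner about (428,258), lever tip near (343,235). I'll cast these as rays.

```bash
cat > h.py <<'E'
import numpy as np
from scipy.spatial.transform import Rotation as R
def ray(n,u,v):
    c=np.load(n+"0.npz"); p=(np.array([u,v])+.5)/1.5-.5
    d=np.linalg.solve(c["K"],[*p,1]); q=c["attitude"]
    return c["eye"],R.from_quat(q[[1,2,3,0]]).apply(d)
def onz(n,u,v,z):
    e,d=ray(n,u,v); return e+d*(z-e[2])/d[2]
E
python3 - <<'E'
from h import *
import cv2
P=lambda *a:np.round(onz(*a),4)
print("FB L",P("scene",266,348,0),"FB R",P("scene",430,310,0),"top L",P("scene",256,313,.1),"top R",P("scene",432,274,.1))
print("side near FB",P("side",387,352,0),"BB",P("side",496,352,0),"top F",P("side",386,318,.1),"top far F",P("side",390,178,.1))
print("jar top",P("scene",461,292,.09),P("side",354,341,.09)); print("spray top",P("scene",217,327,.15),P("side",367,138,.15))
for n,b in (("scene",(150,140,340,260)),("side",(320,90,220,280))):
    im=np.load(n+"0.npz")["img"]; im=cv2.resize(im[:,:,::-1],None,fx=1.5,fy=1.5,interpolation=cv2.INTER_CUBIC)
    b=(320,260,80,80) if n=="scene" else (325,90,205,280)
    c=im[b[1]:b[1]+b[3],b[0]:b[0]+b[2]]; f=5 if n=="scene" else 2
    c=cv2.resize(c,None,fx=f,fy=f,interpolation=cv2.INTER_CUBIC)
    cv2.imwrite(f"pics/c_{n}.png",c)
E
```

```text
FB L [ 0.628  -0.1805  0.    ] FB R [0.502  0.1122 0.    ] top L [ 0.627  -0.1792  0.1   ] top R [0.5007 0.1116 0.1   ]
side near FB [0.4999 0.108  0.    ] BB [0.3404 0.0309 0.    ] top F [0.4985 0.1166 0.1   ] top far F [ 0.6308 -0.1783  0.1   ]
jar top [0.5295 0.166  0.09  ] [0.5258 0.1689 0.09  ]
spray top [ 0.7006 -0.209   0.15  ] [ 0.6909 -0.2065  0.15  ]
```

View pics/c_side.png

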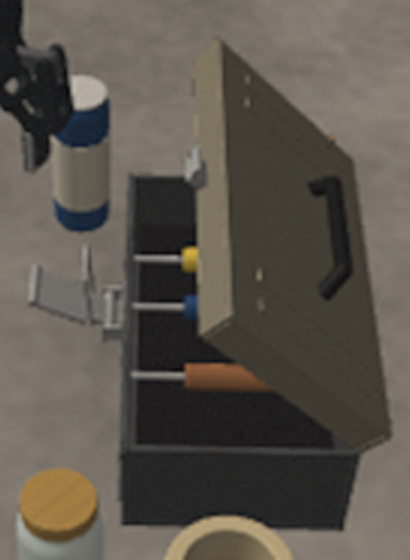

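The crop shows the lid's top-front edge running from (220,40) to (232,318), the lower-front near corner at (203,345), and the lever bead at about (35,268) to (30,305). The case pose fits its given sizes: 318 wide, 177 deep. Next I'll get the lid angle and check the lever.

```bash
cat >> h.py <<'E'
yaw=np.arctan2(.127,.292); O=np.array([.482,-.069,0]); C=R.from_euler('z',yaw)
w2c=lambda p:C.inv().apply(np.array(p)-O)
c2w=lambda p:C.apply(np.array(p))+O
def ony(n,u,v,y):
    e,d=ray(n,u,v); e=w2c(e); d=C.inv().apply(d); return e+d*(y-e[1])/d[1]
E
python3 - <<'E'
from h import *
s=lambda x,y:(325+x/2,90+y/2)
print("yaw",yaw)
for nm,p,y,off in (("farTop",(220,40),-.16,np.arctan2(30,180)),("nearTop",(232,318),.16,np.arctan2(30,180)),("nearBot",(203,345),.16,0)):
    q=ony("side",*s(*p),y); d=q-[-.09,0,.1]; print(nm,q.round(4),"r",np.hypot(d[0],d[2]).round(4),"lid",(np.arctan2(d[2],d[0])-off).round(3))
for p,y in (((36,266),-.021),((31,304),.021)): print("bead",ony("side",*s(*p),y).round(4),"expect ~(.170,.113)")
print("press w",c2w([.1566,0,.1065]).round(4))
for th in (.95,.8,.7,.6,.4,.2,0):
    x=-.09+.155*np.cos(th)-.03*np.sin(th); z=.1+.155*np.sin(th)+.03*np.cos(th)
    print(th,c2w([x,0,z]).round(4))
for n,p in (("jar",(.528,.1675,0)),("spray",(.695,-.208,0))): print(n,w2c(p).round(3))
E
```

```text
yaw 0.4102525596743201
farTop [ 0.0205 -0.16    0.2465] r 0.1835 lid 0.76
nearTop [0.0171 0.16   0.248 ] r 0.1827 lid 0.779
nearBot [0.035  0.16   0.2208] r 0.1738 lid 0.769
bead [ 0.1672 -0.021   0.1167] expect ~(.170,.113)
bead [0.1682 0.021  0.1142] expect ~(.170,.113)
press w [ 0.6256 -0.0065  0.1065]
0.95 [ 0.4598 -0.0787  0.2435]
0.8 [ 0.4788 -0.0704  0.2321]
0.7 [ 0.4905 -0.0653  0.2228]
0.6 [ 0.5012 -0.0606  0.2123]
0.4 [ 0.5197 -0.0526  0.188 ]
0.2 [ 0.5333 -0.0467  0.1602]
0 [ 0.5416 -0.0431  0.13  ]
jar [0.137 0.199 0.   ]
spray [ 0.14  -0.212  0.   ]
```

Lid is at 0.77 rad and the lever agrees with the given geometry. I'll close the fingers and move above the lid's front part.

>>> jog_arm(deltas=[[0,0,0.034,0,0,0.041,0],[0,0,0.034,0,0,0.041,0],[-0.025,-0.009,0,0,0,0.041,0],[-0.025,-0.009,0,0,0,0.041,0],[-0.025,-0.009,0,0,0,0.041,0],[-0.025,-0.009,0,0,0,0.041,0],[-0.025,-0.009,0,0,0,0.041,0],[-0.025,-0.009,0,0,0,0.041,0],[-0.025,-0.009,0,0,0,0.041,0],[-0.025,-0.009,0,0,0,0.041,0]])

```text
t: 1.1
eef_pos: [0.4736, -0.0723, 0.3209]
tool_rot: [-0.0, 0.548, 0.837, -0.0]
contact_force: [-0.0, -1.0, 0.3]
gripper_width: -0.001
grasp_force: 0.0
```

```bash
python3 - <<'E'
from station import bot
import cv2
c=bot.read_camera("side"); cv2.imwrite("pics/side1.png",cv2.resize(c["img"][:,:,::-1],None,fx=1.5,fy=1.5))
o=bot.get_obs();print(bot.tip_reach,o["t"],o["eef_pos"],o["q"].round(2),o["contact_force"],o["gripper_width"])
E
```

```text
0.022 1.15 [ 0.47000363 -0.07438388  0.32076789] [ 0.04  0.08 -0.02  1.93  0.    1.13  0.43] [-4.96864875 -1.2675381  -2.02748628] 0.000845788718528779
```

View pics/side1.png

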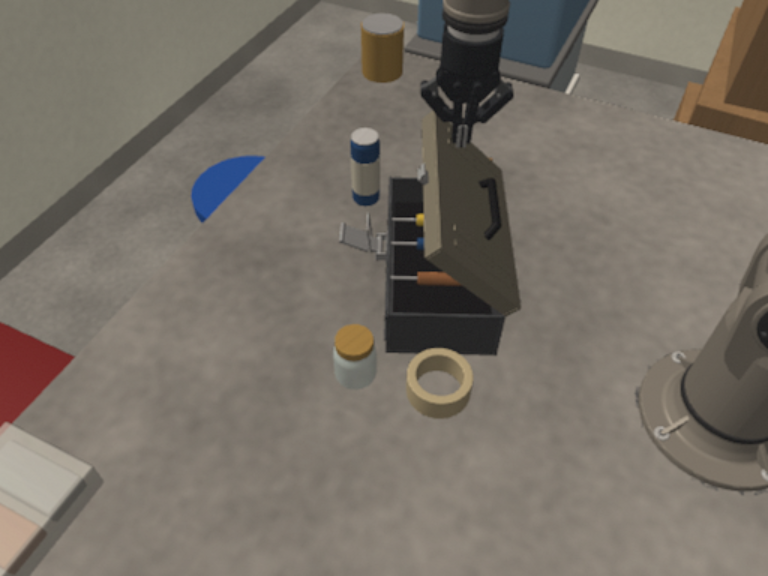

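The fingers are shut and over the lid near (462,130), and nothing has moved. Now I'll push the lid down along its arc.

>>> jog_arm(deltas=[[0,0,-0.016,0,0,0,0],[0,0,-0.016,0,0,0,0],[0,0,-0.016,0,0,0,0],[0.006,0.0026,-0.009,0,0,0,0],[0.006,0.0026,-0.009,0,0,0,0],[0.006,0.0026,-0.009,0,0,0,0],[0.006,0.0026,-0.009,0,0,0,0],[0.006,0.0026,-0.009,0,0,0,0],[0.006,0.0026,-0.009,0,0,0,0]])

```text
t: 2.05
eef_pos: [0.5122, -0.056, 0.219]
tool_rot: [0.001, 0.548, 0.836, 0.0]
contact_force: [1.4, 0.9, 4.8]
gripper_width: -0.001
grasp_force: 1.9
```

>>> jog_arm(deltas=[[0.003,0.0013,-0.01,0,0,0,0],[0.003,0.0013,-0.01,0,0,0,0],[0.003,0.0013,-0.01,0,0,0,0],[0.003,0.0013,-0.01,0,0,0,0],[0.003,0.0013,-0.01,0,0,0,0],[0.003,0.0013,-0.01,0,0,0,0],[0.003,0.0013,-0.006,0,0,0,0],[0,0,0,0,0,0,0]])

```text
t: 2.85
eef_pos: [0.5309, -0.0477, 0.1523]
tool_rot: [-0.001, 0.548, 0.836, -0.001]
contact_force: [0.7, -0.2, -0.3]
gripper_width: 0.002
grasp_force: 0.0
```

>>> jog_arm(deltas=[[0,0,-0.003,0,0,0,0],[0,0,-0.003,0,0,0,0],[0,0,0,0,0,0,0],[0,0,0,0,0,0,0]])

```text
t: 3.25
eef_pos: [0.5313, -0.0476, 0.1516]
tool_rot: [-0.0, 0.549, 0.836, -0.0]
contact_force: [-17.9, 0.7, 50.8]
gripper_width: -0.002
grasp_force: 25.3
```

The lid is hard shut: 51 N with the tip at z = 0.130. Now I'll rise, move out over the lever, and tilt so the hand leans away from the case.

>>> jog_arm(deltas=[[0,0,0.02,0,0,0,0],[0,0,0.035,0,0,0,0],[0,0,0.035,0,0,0,0],[0.026,0.0114,0,-0.026,0.06,0,0],[0.026,0.0114,0,-0.026,0.06,0,0],[0.026,0.0114,0,-0.026,0.06,0,0],[0.026,0.0114,0,-0.026,0.06,0,0],[0,0,0,0,0,0,0],[0,0,0,0,0,0,0]])

```text
t: 4.15
eef_pos: [0.6355, -0.0014, 0.2352]
tool_rot: [-0.073, 0.543, 0.829, -0.11]
contact_force: [-0.8, -0.0, -1.2]
gripper_width: -0.001
grasp_force: 0.0
```

```bash
python3 - <<'E'
from station import bot
from h import *
import cv2
c=bot.read_camera("side"); cv2.imwrite("pics/side2.png",cv2.resize(c["img"][:,:,::-1],None,fx=1.5,fy=1.5)[90:390,240:560].repeat(2,0).repeat(2,1)[:600])
o=bot.get_obs(); q=o["tool_rot"]; t=o["eef_pos"]+R.from_quat(q[[1,2,3,0]]).apply([0,0,.022])
print(o["eef_pos"],"tip case",w2c(t).round(4),o["contact_force"].round(1),o["q"].round(2))
E
```

```text
[ 0.6350533  -0.00234817  0.23608594] tip case [1.612e-01 1.000e-04 2.148e-01] [-0.7 -0.8  0.1] [-0.12  0.56 -0.01  1.49  0.08  1.35  0.25]
```

View pics/side2.png

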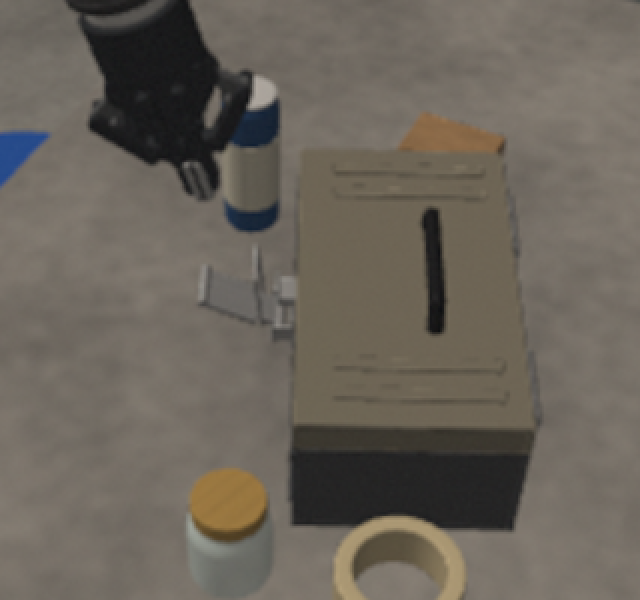

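The crop shows the lid shut, the catch still open with its bead at about (203,285), and the bystanders in place. The tip is right above lever_press, so I'll push down past the dead point.

>>> jog_arm(deltas=[[0,0,-0.025,0,0,0,0],[0,0,-0.03,0,0,0,0],[0,0,-0.03,0,0,0,0],[0,0,-0.012,0,0,0,0],[0,0,-0.008,0,0,0,0],[0,0,-0.008,0,0,0,0],[0,0,-0.008,0,0,0,0]])

```text
t: 4.9
eef_pos: [0.6378, -0.0017, 0.1184]
tool_rot: [-0.07, 0.544, 0.829, -0.107]
contact_force: [1.3, 1.2, 5.1]
gripper_width: -0.002
grasp_force: 2.4
```

>>> jog_arm(deltas=[[0,0,-0.01,0,0,0,0],[0,0,-0.01,0,0,0,0],[0,0,-0.01,0,0,0,0],[0,0,-0.01,0,0,0,0],[0,0,-0.01,0,0,0,0],[0,0,0,0,0,0,0]])

```text
t: 5.5
eef_pos: [0.6343, -0.0018, 0.0641]
tool_rot: [-0.073, 0.543, 0.829, -0.11]
contact_force: [-0.8, 0.1, -0.5]
gripper_width: 0.0
grasp_force: 0.0
```

```bash
python3 - <<'E'
from station import bot
from h import *
import cv2
c=bot.read_camera("side"); cv2.imwrite("pics/side3.png",cv2.resize(c["img"][:,:,::-1],None,fx=1.5,fy=1.5)[90:390,240:560].repeat(2,0).repeat(2,1)[:600])
o=bot.get_obs(); q=o["tool_rot"]; t=o["eef_pos"]+R.from_quat(q[[1,2,3,0]]).apply([0,0,.022])
print(o["eef_pos"],"tip case",w2c(t).round(4),o["contact_force"].round(1),o["q"].round(2))
E
```

```text
[ 0.63497402 -0.00173732  0.06500497] tip case [0.1614 0.0007 0.0438] [0.5 0.2 0.3] [-0.12  0.74 -0.02  1.6   0.1   1.06  0.22]
```

View pics/side3.png

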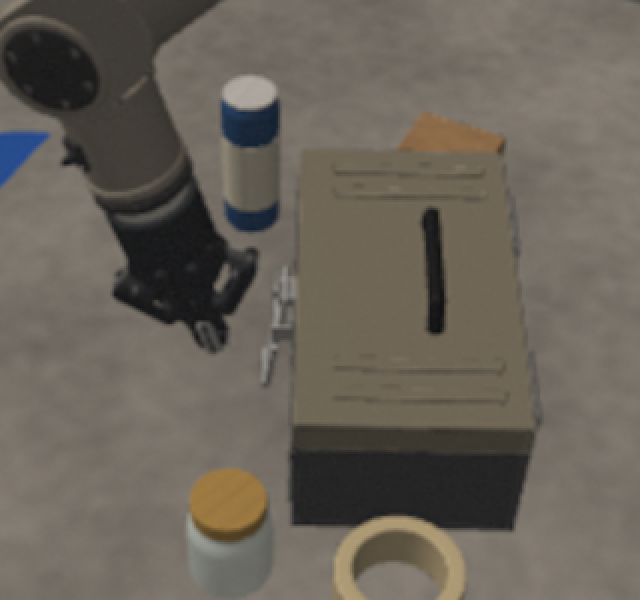

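The lever has snapped over: it now hangs near (268,365) and there's no force on the tool. I'll back off outward and up, then check.

>>> jog_arm(deltas=[[0.012,0.005,0.01,0,0,0,0],[0.012,0.005,0.02,0,0,0,0],[0,0,0.04,0,0,0,0],[0,0,0.04,0,0,0,0],[0,0,0.04,0,0,0,0],[0,0,0.04,0,0,0,0],[0,0,0.03,0,0,0,0],[0,0,0,0,0,0,0],[0,0,0,0,0,0,0]])

```text
t: 6.45
eef_pos: [0.6602, 0.0083, 0.2872]
tool_rot: [-0.071, 0.544, 0.829, -0.108]
contact_force: [0.6, 0.8, -1.0]
gripper_width: 0.001
grasp_force: 0.0
```

```bash
python3 - <<'E'
from station import bot
from h import *
import cv2
o=[]
for n in ("side","scene"):
    c=bot.read_camera(n); im=c["img"][:,:,::-1].copy(); q=np.array(c["attitude"])
    for a in (1.9,1.6):
        f=np.deg2rad(25)-a
        for y in (-.021,.021):
            p=R.from_quat(q[[1,2,3,0]]).inv().apply(c2w([.104+.073*np.cos(f),y,.082+.073*np.sin(f)])-c["eye"]); u=c["K"]@p; u=u[:2]/u[2]; print(n,a,u.round(1))
    b=(225,150,50,60) if n=="side" else (200,180,75,60)
    o.append(cv2.resize(im[b[1]:b[1]+b[3],b[0]:b[0]+b[2]],None,fx=6,fy=6,interpolation=cv2.INTER_CUBIC))
cv2.imwrite("pics/fin.png",np.hstack(o)); print(bot.get_obs()["eef_pos"],bot.get_obs()["contact_force"])
E
```

```text
side 1.9 [250.8 178.2]
side 1.9 [250.1 190. ]
side 1.6 [242.9 176.5]
side 1.6 [242.  188.4]
scene 1.9 [228.  224.3]
scene 1.9 [242.7 220.8]
scene 1.6 [229.6 229. ]
scene 1.6 [244.5 225.4]
[0.65933857 0.00832239 0.28508071] [-0.21901107  0.1630779  -0.47815429]
```

View pics/fin.png

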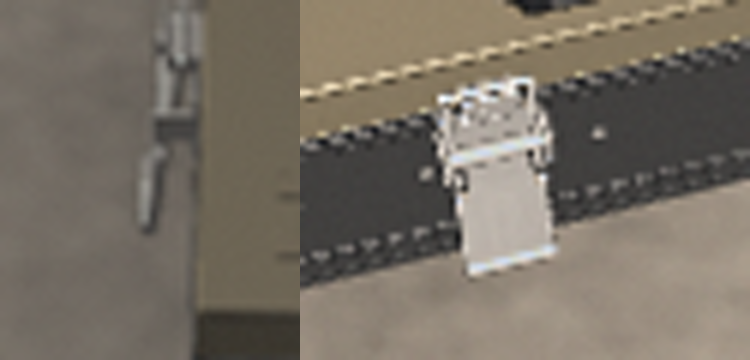

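Left (side view), the near end of the bead is at (149,228), which is camera pixel (249.8,188). Right (scene view), its left end is at (470,268), which is (228.3,224.7). Both match the projection for 1.90 rad, and the loop is over the keeper. I'm handing in.

```bash
python3 -c "
from station import bot
print(bot.hand_in())"
```

```text
the job is handed in; nothing more can be done
None
```

The lid is shut and the catch snapped over and locked (about 1.90 rad in both camera views); the things around the case showed no sign of moving, and the job was handed in at about 6.5 s with no verdict returned.

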